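# Push the aluminium tube out of the raft, butt it on the stop and clamp it

## Robot

A 7-joint arm with a two-finger parallel gripper is mounted at the origin on a cart in front of the work surface, level with it; the furniture and walls round the work are solid. World frame = base frame: x ahead of the robot, y to its left, z up, the work surface at z = 0. Lengths are in m, angles in rad, forces in N, time in s.
With the tool pointing down it reaches from about 0.425 to 1.025 m from the base axis. Payload 3.6 kg.
Tool frame: the origin (TCP) lies at the very end of the fingers, on their centre line; the grasp point (between the pads) lies 19 mm behind it; z points along the fingers, y is the direction in which the jaws open and shut (so a half turn about z gives the same grasp; the last joint's range is limited). The gripper opens to 85 mm and grips with 20 to 120 N. Pads are 22 mm wide; open, the fingers measure 114 mm over their backs; the gripper's body (76 mm by 85 mm) begins 54 mm behind the grasp point. The pads swing forward as they close: fully open they stand 13 mm farther back than shut.
Start: joints at [-1.2, 0.591, 0.048, 1.609, -0.033, 0.943, -0.034], TCP at [0.325, 0.648, 0.231] pointing down, gripper open.
Joint ranges: [-2.69, 2.69], [-0.47, 2.24], [-1.27, 1.36], [0.19, 2.51], [-1.53, 4.68], [0.08, 2.07], [-3.09, 3.09]. Speed limits (rad/s): [2.57, 2.57, 3.14, 3.14, 3.14, 3.14, 3.14].

## Interface

Orientations are given as a 3x3 rotation matrix whose columns are the frame's x, y, z axes.
In Python, from bench import ctrl gives the robot as it stands.
- The arm moves only by the tool send_rows, never from a script. Its argument "plan" is a list of rows, each an object with "gripper": the gripper command: -1 is shut, 1 is fully open, values between are in proportion; "travel": the shift along the world's x, y, z in m, a list of three; "turn": the turn, a rotation vector about the world's x, y, z in degrees, a list of three. A call has 1 to 5 rows; each row is the pose to reach, as a shift and turn from the pose commanded when the call began; what a row does not reach only later rows make up. A row lasts 1/8 s, in which the tool goes at most 62.5 mm and 10.7 degrees, less where a joint would pass 70% of its speed; a pose out of reach is approached as far as the arm can. A call with a gripper value outside its range is refused whole. The fingers move at their own pace and stop on an object; "squeeze" is the grip in N (left out, the last holds). Time passes only in rows, so rows that repeat a pose let the fingers close. It gives the time, the measured TCP pose, the force and the opening at its end, in the units of the state.
- ctrl.sense(): the state, without advancing time (a new reading comes with each control period).
- ctrl.get_image(name): name is "scene" or "top" or "wrist"; returns a dict with "image" (420x560x3 uint8, red, green, blue), "vfov" (degrees; the focal length in pixels is half the picture's height over the tangent of half this angle, whatever the lens; pixels are square), "cx", "cy" (the principal point, pixels), "position" and "orientation" of the camera in the world. Camera axes: x right, y down, z forward; pixel columns grow to the right and rows downward; lengths in m; the calibration is good to about 2 mm. The wrist camera is an equidistant fisheye: a pixel r from the principal point sees the ray r / f radians off the axis. A picture is of the moment at which its call begins. There is no depth.
- ctrl.hand_in(): hands the job in, once; it reports no verdict.
The state is a dict: "time_s": time; "joints": joint angles; "dq": joint speeds; "joint_efforts": joint torques, N m; "ee_pos": TCP position; "orientation": TCP orientation; "ft_force": force on the tool from outside, world axes, zero at the start; "wrist_torque": the same for the moment, N m; "gripper_width": finger opening in m.
Only numpy, scipy, OpenCV 4.12 (cv2) and the standard library are available. Lean on these libraries where they do the work, as an engineer would, in place of code of your own. Each camera call takes 0.05 s, during which the arm holds its last target. There are 200 camera calls.

## Task

Push the bright aluminium tube endways out of the row of steel tubes that it is squeezed between, without dragging those along, and on under the open clamp until its end butts on the round pad of the stop; press it home lightly for a moment (about 8 N), because the stop is held by a magnet only and must not be pushed out of place. Then swing the clamp's red handle fully down so that the tube is clamped, and leave everything else where it is.

Things in the scene. Friction and masses are not known exactly. Their poses are not given: they have to be found in the camera images.
- tube_mid (a point): the bright aluminium box-section tube, 40 x 140 x 40 mm, 3 mm wall, open at both ends, 0.3 to 0.5 kg, lying on the table; the point is its centre, 20 mm above the table. Its y axis runs along the tube; -y points towards the stop, +y to its tail end
- steel_a_mid (a point): dark steel box-section tube, 40 x 140 x 40 mm, about 0.5 kg, lying beside the aluminium tube on the robot's side and touching it, its ends within 6 mm of level with the other tubes' ends; centre, 20 mm above the table, y axis along it
- steel_b_mid (a point): the same kind of steel tube, touching the aluminium tube on the side away from the robot; centre
- steel_c_mid (a point): the same kind of steel tube, beyond steel_b and touching it; centre
- rest: the rest that keeps the four tubes together: a low steel fence along the far side and, on the robot's side, a sprung brass shoe (1.5 mm of stroke left) that squeezes them with about 6 N; its origin lies on the table under the middle of the aluminium tube's starting lane, y axis along the lane. Until the aluminium tube is out of the squeeze, pushing it takes roughly 7 to 13 N; after that about 2 to 4 N
- stop: grey magnet block, 60 x 56 x 52 mm, standing on the table, with a screw along its y axis that carries a round steel pad (46 mm across, centre 27 mm above the table) facing the tubes (+y). Origin: centre of the block's underside. The pad's face stands 48 to 88 mm from the origin along +y: how far the screw has been set out is not measured, it must be found by feel. The magnet gives way and the block slides along its y axis when pushed with more than about 11 N
- clamp_foot (a point): where the toggle clamp's foot comes down when closed, 40 mm above the table. Axes of the fixed clamp: x from the foot towards the clamp's body (away from the robot), y along the tubes (away from the stop). The clamp stands on a steel block 110 x 80 mm whose centre is 105 mm along x from here; the aluminium tube passes under the raised foot, its centre line up to 5 mm beside it
- clamp_handle (a joint): angle of the red clamp handle: 0 = down, level, clamp closed on a 40 mm tube; about 1.0 = raised, clamp open, where it stays by friction. The handle is hinged on an axis along the clamp's y, 117 mm along x from point clamp_foot and 61 mm above the table; the clamp's arm is linked to it and comes down with it. Raised, handle and arm reach 0.18 m above the table
- handle_top (a point): a point on the upper side of the red handle (a grip 22 mm wide), 83 mm out from its hinge; it moves with the handle, out and down in an arc as the handle is pushed down, which takes a few newtons; 0.089 m above the table when closed
- square: try square lying flat, bystander
- tape_measure: yellow tape measure, bystander
- paint_marker: white and blue paint marker, bystander
- spanner: open spanner, bystander
There are look-alikes about, which are no part of the job. Leave any turquoise look-alike of the part that bears steel_a_mid alone.

How it is judged:
By the outcome, as a careful person would: the job done as asked, in the order asked, and still so for the second after the job is handed in, with the robot touching nothing.
It also fails if it takes over 64 s, if anything falls off the work surface, if the arm or the gripper's body presses on something with over 40 N, if the wrist force passes 120 N, or if a joint passes its speed limit or range.

## Working session

There is one attempt and no reset: what is moved stays moved. The work goes in short steps, Python scripts to look and compute and a tool call to move; the robot and the scene stay as the last step left them, time stands still between calls to the robot, and variables do not carry over. Pictures are saved under pics/ and viewed, about 8 in all and at most 12, crops included, and the job is handed in when it is done.

Besides the shell and the picture viewer there is one more tool, called after "Emit:" in YAML: its name, and indented under it one key for each argument. send_rows: Moves the arm, as the interface text tells. Its arguments: {"type":"object","properties":{"plan":{"type":"array","items":{"type":"object","properties":{"gripper":{"type":"number"},"travel":{"type":"array","items":{"type":"number"}},"turn":{"type":"array","items":{"type":"number"}}}}},"squeeze":{"type":"number"}},"required":["plan"]}

```bash
mkdir -p pics; cat > h.py <<'E'
import numpy as np, cv2
from bench import ctrl
def grab(n,save):
    d=ctrl.get_image(n); cv2.imwrite(f'pics/{save}.png',d['image'][:,:,::-1]); np.save(f'pics/{save}.npy',d,allow_pickle=True); return d
def load(s): return np.load(f'pics/{s}.npy',allow_pickle=True).item()
def ray(d,u,v):
    f=210/np.tan(np.radians(d['vfov'])/2); return np.array(d['orientation'])@np.array([(u-d['cx'])/f,(v-d['cy'])/f,1.])
def onplane(d,u,v,z):
    r=ray(d,u,v); p=np.array(d['position']); return p+r*(z-p[2])/r[2]
def proj(d,P):
    f=210/np.tan(np.radians(d['vfov'])/2); c=np.array(d['orientation']).T@(np.array(P)-np.array(d['position'])); return c[0]/c[2]*f+d['cx'],c[1]/c[2]*f+d['cy']
E
python3 - <<'E'
from h import *
for n in('scene','top'):
    d=grab(n,n+'0'); print(n,d['position'],d['orientation'],d['vfov'],d['cx'],d['cy'])
a=[cv2.imread(f'pics/{n}0.png') for n in('scene','top')]
print(ctrl.sense())
E
```

```text
scene [-0.39879009 -0.80543172  0.84247713] [[ 0.56354211 -0.4502646   0.69259085]
 [-0.82595113 -0.29188784  0.48229266]
 [-0.01500047 -0.84383842 -0.53638765]] 46.29507908458753 272.5531999164462 206.99067489580605
top [ 0.35543037 -0.15969515  1.04982184] [[ 0.13932612 -0.97026864  0.19790655]
 [-0.99022618 -0.13523046  0.03412971]
 [-0.006352   -0.2007274  -0.97962654]] 57.803050864336655 275.0249279781882 209.81025471482718
{'time_s': 0.1, 'joints': array([-1.19951365,  0.59202399,  0.04831789,  1.60969801, -0.03327612,
        0.94272254, -0.0336872 ]), 'dq': array([ 0.00038348, -0.00190343,  0.00025169, -0.0051374 , -0.00136194,
        0.00194782, -0.00101198]), 'joint_efforts': array([ 4.69822175e-03, -5.49988353e+01,  1.55322198e+00, -1.98823124e+01,
        9.69597255e-03,  3.78794313e-03,  1.32057096e-05]), 'ee_pos': array([0.32463245, 0.6474155 , 0.23025657]), 'orientation': array([[-8.93961971e-01,  4.48142133e-01, -7.89218377e-04],
       [ 4.48142806e-01,  8.93959986e-01, -1.88923359e-03],
       [-1.41115524e-04, -2.04258552e-03, -9.99997904e-01]]), 'ft_force': array([ 0.38062688, -0.91500822,  0.0053338 ]), 'wrist_torque': array([-0.0249418 , -0.00326635,  0.02240916]), 'gripper_width': 0.08544523365040821}
```

View pics/top0.png

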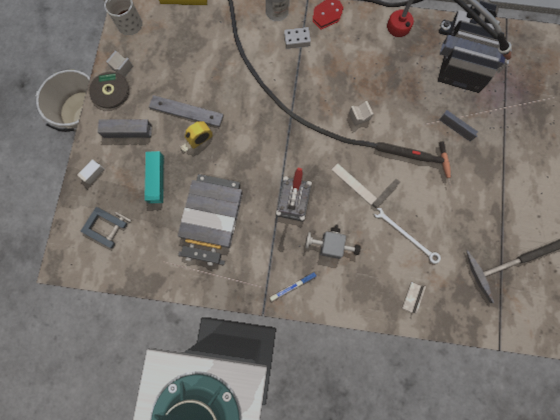

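View pics/scene0.png

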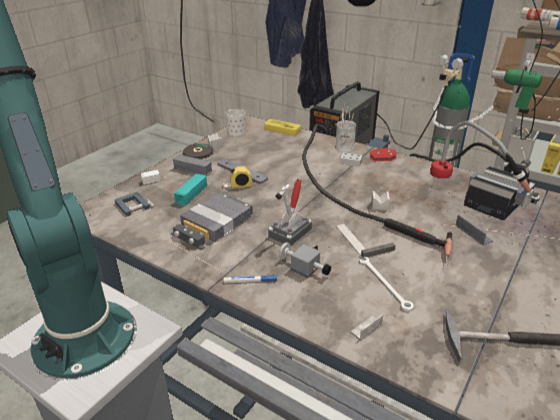

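Top view: the bright tube is at (209,220) in the row, with the brass shoe at (203,244). The clamp is at (294,197) with its handle at (297,178), and the stop is at (333,243) with its pad at (310,240). A turquoise look-alike is at (153,177). I'll enlarge this area.

```bash
python3 - <<'E'
from h import *
a=cv2.imread('pics/top0.png')[150:290,160:370]
b=cv2.imread('pics/scene0.png')[165:290,160:350]
cv2.imwrite('pics/c1.png',cv2.resize(a,(798,532),interpolation=cv2.INTER_CUBIC))
cv2.imwrite('pics/c2.png',cv2.resize(b,(798,525),interpolation=cv2.INTER_CUBIC))
E
```

```text
(no output)
```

View pics/c1.png

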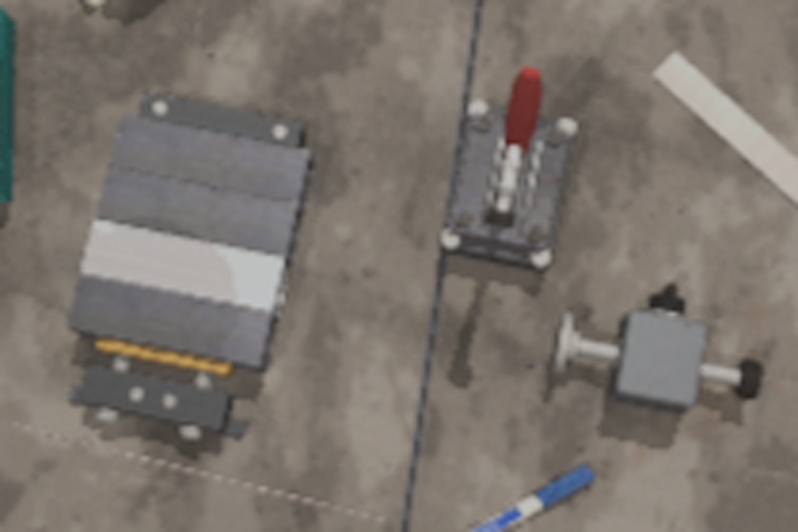

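View pics/c2.png

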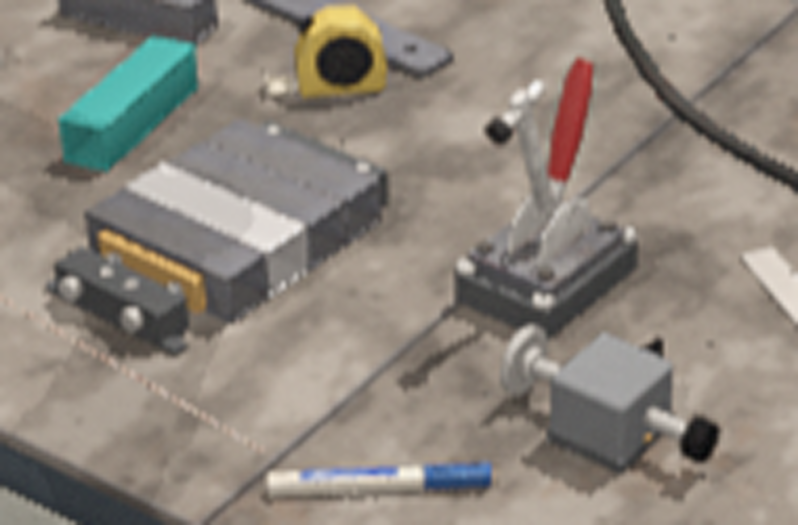

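```bash
python3 - <<'E'
from h import *
d=load('top0'); s=load('scene0')
def P(x,y,z): return onplane(d,160+x/3.8-.37,150+y/3.8-.37,z)
def S(x,y,z): return onplane(s,160+x/4.2-.38,165+y/4.2-.38,z)
q=np.array([P(*c,.04) for c in((102,221),(83,275),(278,308),(290,256))])
print('tube',q.round(4).tolist(),q.mean(0).round(4))
print('len',np.linalg.norm(q[0]-q[3]),np.linalg.norm(q[1]-q[2]),'w',np.linalg.norm(q[0]-q[1]),np.linalg.norm(q[2]-q[3]))
ax=(q[0]-q[3]+q[1]-q[2]);print('axis angle of +y vs world y',np.degrees(np.arctan2(-ax[0],ax[1])))
q=np.array([S(*c,.04) for c in((165,162),(128,190),(270,249),(304,220))]);print('tube scene',q.round(4).tolist(),q.mean(0).round(4))
q=np.array([P(*c,.04) for c in((126,118),(73,328),(260,366),(310,150))]);print('row',q.round(4).tolist())
q=np.array([P(*c,.052) for c in((628,310),(705,320),(692,408),(614,398))]);print('stop',q.round(4).tolist(),q.mean(0).round(4))
q=np.array([S(*c,.052) for c in((605,335),(672,373),(617,422),(551,378))]);print('stop scene',q.round(4).tolist(),q.mean(0).round(4))
print('pad',P(564,345,.027))
q=np.array([P(*c,.03) for c in((478,107),(567,126),(542,257),(451,239))]);print('clampbolts',q.round(4).tolist(),q.mean(0).round(4))
# handle tip triangulation
def tri(a,b):
    ra=ray(d,160+a[0]/3.8-.37,150+a[1]/3.8-.37);rb=ray(s,160+b[0]/4.2-.38,165+b[1]/4.2-.38)
    ra/=np.linalg.norm(ra);rb/=np.linalg.norm(rb);pa=np.array(d['position']);pb=np.array(s['position'])
    t=np.linalg.lstsq(np.c_[ra,-rb],pb-pa,rcond=None)[0];A=pa+ra*t[0];B=pb+rb*t[1];return ((A+B)/2).round(4),np.linalg.norm(A-B).round(4)
print('handle tip',tri((530,72),(585,62)),'handle base',tri((514,145),(560,180)))
print('foot',tri((500,212),(498,130)))
E
```

```text
tube [[0.5318, 0.1146, 0.04], [0.4914, 0.1207, 0.04], [0.4872, -0.0203, 0.04], [0.5252, -0.0227, 0.04]] [0.5089 0.0481 0.04  ]
len 0.13744171695503823 0.141019461529317 w 0.04084476813818815 0.03809290082588592
axis angle of +y vs world y -2.2044918940627
tube scene [[0.5314, 0.1199, 0.04], [0.4879, 0.1169, 0.04], [0.4852, -0.0171, 0.04], [0.5265, -0.0143, 0.04]] [0.5078 0.0513 0.04  ]
row [[0.6093, 0.1115, 0.04], [0.4532, 0.1205, 0.04], [0.445, -0.0144, 0.04], [0.604, -0.0246, 0.04]]
stop [[0.518, -0.2636, 0.052], [0.5184, -0.3174, 0.052], [0.4566, -0.3148, 0.052], [0.456, -0.261, 0.052]] [ 0.4873 -0.2892  0.052 ]
stop scene [[0.5132, -0.2696, 0.052], [0.5023, -0.3248, 0.052], [0.4426, -0.3209, 0.052], [0.457, -0.2647, 0.052]] [ 0.4788 -0.295   0.052 ]
pad [ 0.49086582 -0.22408804  0.027     ]
clampbolts [[0.6556, -0.1401, 0.03], [0.6502, -0.2065, 0.03], [0.5512, -0.2006, 0.03], [0.5552, -0.1341, 0.03]] [ 0.603  -0.1703  0.03  ]
handle tip (array([ 0.6448, -0.1722,  0.1596]), np.float64(0.0011)) handle base (array([ 0.6176, -0.1695,  0.0785]), np.float64(0.0))
foot (array([ 0.5522, -0.1644,  0.1505]), np.float64(0.0031))
```

Emit:
send_rows:
  plan:
    - {"gripper":-1,"travel":[0.04,-0.06,0],"turn":[0,0,-9]}
    - {"gripper":-1,"travel":[0.08,-0.12,0],"turn":[0,0,-18]}
    - {"gripper":-1,"travel":[0.12,-0.18,0],"turn":[0,0,-27]}
    - {"gripper":-1,"travel":[0.15,-0.235,0],"turn":[0,0,-36]}
    - {"gripper":-1,"travel":[0.17,-0.29,-0.01],"turn":[0,0,-45]}

```text
time_s: 0.72
ee_pos: [0.4866, 0.3794, 0.2244]
orientation: [[-0.31, 0.951, 0.001], [0.951, 0.31, 0.001], [0.0, 0.002, -1.0]]
ft_force: [1.0, 0.2, -1.0]
gripper_width: -0.0001
```

Emit:
send_rows:
  plan:
    - {"gripper":-1,"travel":[0.01,-0.055,-0.01],"turn":[0,0,-8]}
    - {"gripper":-1,"travel":[0.018,-0.11,-0.03],"turn":[0,0,-16]}
    - {"gripper":-1,"travel":[0.018,-0.16,-0.05],"turn":[0,0,-21]}
    - {"gripper":-1,"travel":[0.018,-0.188,-0.09],"turn":[0,0,-21]}
    - {"gripper":-1,"travel":[0.018,-0.188,-0.12],"turn":[0,0,-21]}

```text
time_s: 1.35
ee_pos: [0.5024, 0.1893, 0.103]
orientation: [[0.051, 0.999, -0.001], [0.999, -0.051, -0.002], [-0.002, -0.001, -1.0]]
ft_force: [-0.5, 0.5, 0.0]
gripper_width: 0.0004
```

```bash
python3 - <<'E'
from h import *
s=ctrl.sense();print({k:np.round(s[k],4) for k in('time_s','ee_pos','orientation','ft_force','gripper_width','joints')})
w=grab('wrist','w1');print(w['position'],w['orientation'],w['vfov'])
t=grab('top','t1')
a=cv2.resize(w['image'],(448,336)); b=cv2.resize(t['image'][150:290,100:350],(600,336),interpolation=3)[:,:350]
cv2.imwrite('pics/m1.png',np.hstack([a,b])[:,:,::-1])
E
```

```text
{'time_s': np.float64(1.35), 'ee_pos': array([0.5024, 0.1893, 0.103 ]), 'orientation': array([[ 0.051 ,  0.9987, -0.0014],
       [ 0.9987, -0.051 , -0.0023],
       [-0.0023, -0.0013, -1.    ]]), 'ft_force': array([-0.5127,  0.4938,  0.0087]), 'gripper_width': np.float64(0.0004), 'joints': array([-0.6513,  0.5689,  0.2821,  2.1325, -0.3258,  0.4824, -0.1716])}
[0.50562901 0.25929391 0.24739781] [[ 9.98724582e-01 -4.86791884e-02 -1.33994402e-02]
 [-5.04836907e-02 -9.58707561e-01 -2.79877134e-01]
 [ 7.78047119e-04  2.80196627e-01 -9.59942313e-01]] 65.70646984690485
```

View pics/m1.png

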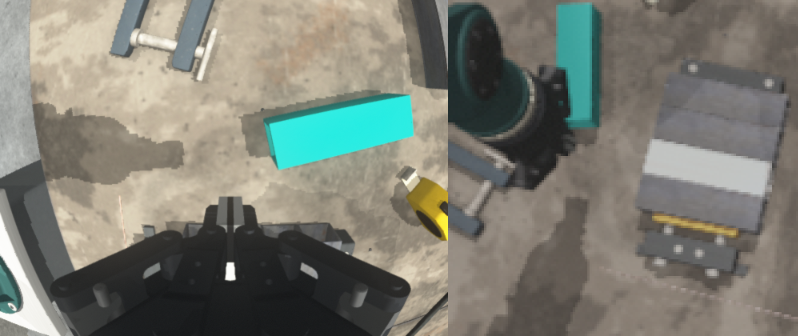

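Emit:
send_rows:
  plan:
    - {"gripper":-0.76,"travel":[0,0,0],"turn":[0,0,0]}
    - {"gripper":-0.76,"travel":[0,0,-0.03],"turn":[0,0,0]}
    - {"gripper":-0.76,"travel":[0,0,-0.05],"turn":[0,0,0]}
    - {"gripper":-0.76,"travel":[0,0,-0.05],"turn":[0,0,0]}
    - {"gripper":-0.76,"travel":[0,0,-0.05],"turn":[0,0,0]}

```text
time_s: 2.08
ee_pos: [0.5041, 0.1938, 0.0555]
orientation: [[0.045, 0.999, 0.002], [0.999, -0.045, 0.001], [0.001, 0.002, -1.0]]
ft_force: [-0.1, 0.1, 0.1]
gripper_width: 0.0102
```

Emit:
send_rows:
  plan:
    - {"gripper":-0.76,"travel":[0.008,-0.02,-0.01],"turn":[0,0,0]}
    - {"gripper":-0.76,"travel":[0.008,-0.044,-0.025],"turn":[0,0,0]}
    - {"gripper":-0.76,"travel":[0.008,-0.044,-0.0435],"turn":[0,0,0]}
    - {"gripper":-0.76,"travel":[0.008,-0.044,-0.0435],"turn":[0,0,0]}

```text
time_s: 2.58
ee_pos: [0.5107, 0.1499, 0.0102]
orientation: [[0.045, 0.999, -0.001], [0.999, -0.045, 0.0], [0.0, -0.001, -1.0]]
ft_force: [-0.4, 0.3, 0.2]
gripper_width: 0.0101
```

```bash
python3 - <<'E'
from h import *
s=ctrl.sense();print({k:np.round(s[k],4) for k in('ee_pos','ft_force','gripper_width')})
w=grab('wrist','w2');t=grab('scene','s2');t2=grab('top','t2')
a=cv2.resize(w['image'][180:420,60:500],(440,240)); b=cv2.resize(t['image'][165:290,130:310],(432,300),interpolation=3);c=cv2.resize(t2['image'][160:270,130:270],(360,283),interpolation=3)
m=np.zeros((540,792,3),np.uint8);m[:300,:432]=b;m[:283,432:]=c;m[300:540,:440]=a
cv2.imwrite('pics/m2.png',m[:,:,::-1])
E
```

```text
{'ee_pos': array([0.5107, 0.1499, 0.0102]), 'ft_force': array([-0.4079,  0.3328,  0.1548]), 'gripper_width': np.float64(0.0101)}
```

View pics/m2.png

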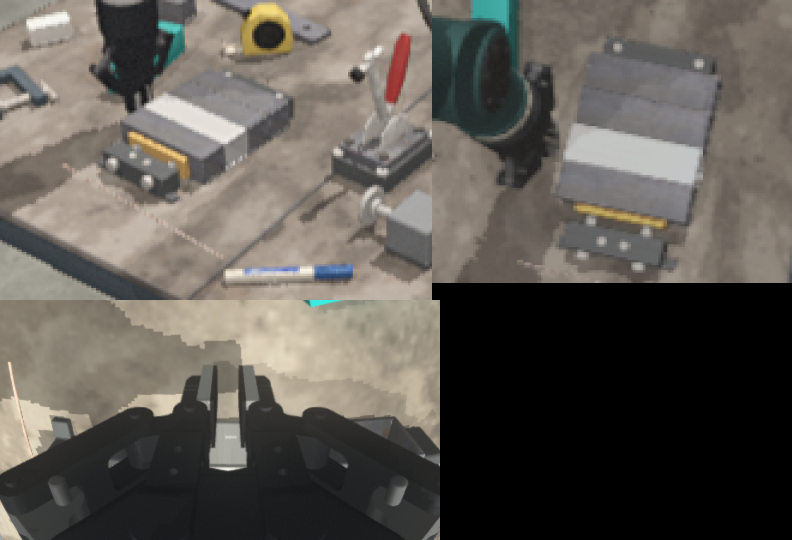

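Emit:
send_rows:
  plan:
    - {"gripper":-0.76,"travel":[0.0015,-0.004,0.01],"turn":[0,0,0]}
    - {"gripper":-0.76,"travel":[0.0013,-0.01,0.01],"turn":[0,0,0]}
    - {"gripper":-0.76,"travel":[0.0011,-0.014,0.01],"turn":[0,0,0]}
    - {"gripper":-0.76,"travel":[0.001,-0.016,0.01],"turn":[0,0,0]}
    - {"gripper":-0.76,"travel":[0.001,-0.018,0.01],"turn":[0,0,0]}

```text
time_s: 3.35
ee_pos: [0.512, 0.1325, 0.0207]
orientation: [[0.045, 0.999, -0.0], [0.999, -0.045, 0.002], [0.002, -0.0, -1.0]]
ft_force: [-0.3, 5.5, 2.7]
gripper_width: 0.0103
```

Emit:
send_rows:
  plan:
    - {"gripper":-0.76,"travel":[0,-0.001,0],"turn":[0,0,0]}
    - {"gripper":-0.76,"travel":[0,-0.002,0],"turn":[0,0,0]}
    - {"gripper":-0.76,"travel":[0,-0.003,0],"turn":[0,0,0]}
    - {"gripper":-0.76,"travel":[0,-0.004,0],"turn":[0,0,0]}

```text
time_s: 3.85
ee_pos: [0.512, 0.1309, 0.0208]
orientation: [[0.043, 0.999, -0.0], [0.999, -0.043, 0.004], [0.004, -0.001, -1.0]]
ft_force: [-1.0, 6.6, 2.8]
gripper_width: 0.0098
```

Emit:
send_rows:
  plan:
    - {"gripper":-0.76,"travel":[0,-0.002,0],"turn":[0,0,0]}
    - {"gripper":-0.76,"travel":[-0.0001,-0.004,0],"turn":[0,0,0]}
    - {"gripper":-0.76,"travel":[-0.0002,-0.006,0],"turn":[0,0,0]}
    - {"gripper":-0.76,"travel":[-0.0003,-0.008,0],"turn":[0,0,0]}
    - {"gripper":-0.76,"travel":[-0.0004,-0.01,0],"turn":[0,0,0]}

```text
time_s: 4.47
ee_pos: [0.5115, 0.1209, 0.0207]
orientation: [[0.043, 0.999, -0.0], [0.999, -0.043, 0.004], [0.004, -0.001, -1.0]]
ft_force: [-1.2, 8.0, 2.8]
gripper_width: 0.0103
```

```bash
python3 - <<'E'
from h import *
t=grab('scene','s3');t2=grab('top','t3')
b=cv2.resize(t['image'][165:290,130:310],(432,300),interpolation=3);c=cv2.resize(t2['image'][160:270,150:250],(360,396),interpolation=3)
m=np.zeros((396,792,3),np.uint8);m[:300,:432]=b;m[:396,432:]=c
cv2.imwrite('pics/m3.png',m[:,:,::-1])
E
```

```text
(no output)
```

View pics/m3.png

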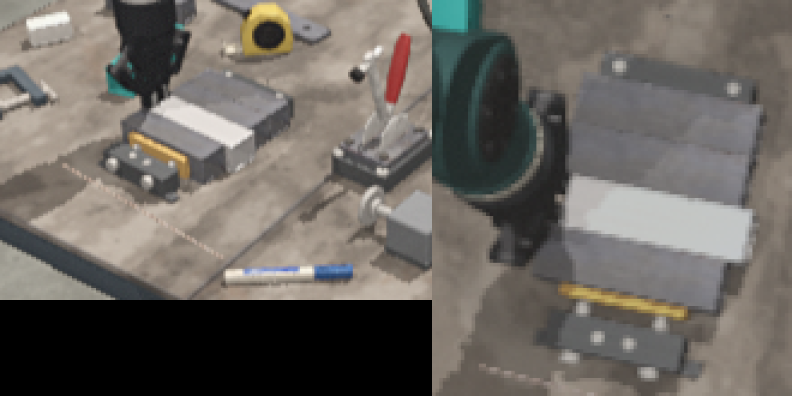

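Emit:
send_rows:
  plan:
    - {"gripper":-0.76,"travel":[-0.0001,-0.003,0],"turn":[0,0,0]}
    - {"gripper":-0.76,"travel":[-0.0003,-0.007,0],"turn":[0,0,0]}
    - {"gripper":-0.76,"travel":[-0.0005,-0.011,0],"turn":[0,0,0]}
    - {"gripper":-0.76,"travel":[-0.0006,-0.015,0],"turn":[0,0,0]}
    - {"gripper":-0.76,"travel":[-0.0008,-0.02,0],"turn":[0,0,0]}

```text
time_s: 5.2
ee_pos: [0.5104, 0.1011, 0.0207]
orientation: [[0.042, 0.999, -0.001], [0.999, -0.042, 0.004], [0.004, -0.001, -1.0]]
ft_force: [-1.4, 7.9, 2.9]
gripper_width: 0.0103
```

Emit:
send_rows:
  plan:
    - {"gripper":-0.76,"travel":[-0.0001,-0.004,0],"turn":[0,0,0]}
    - {"gripper":-0.76,"travel":[-0.0003,-0.008,0],"turn":[0,0,0]}
    - {"gripper":-0.76,"travel":[-0.0005,-0.012,0],"turn":[0,0,0]}
    - {"gripper":-0.76,"travel":[-0.0006,-0.016,0],"turn":[0,0,0]}
    - {"gripper":-0.76,"travel":[-0.0008,-0.02,0],"turn":[0,0,0]}

```text
time_s: 5.82
ee_pos: [0.5092, 0.0814, 0.0207]
orientation: [[0.042, 0.999, -0.002], [0.999, -0.042, 0.005], [0.004, -0.002, -1.0]]
ft_force: [-2.1, 8.6, 2.7]
gripper_width: 0.0102
```

Emit:
send_rows:
  plan:
    - {"gripper":-0.76,"travel":[-0.0006,-0.004,0],"turn":[0,0,0]}
    - {"gripper":-0.76,"travel":[-0.001,-0.008,0],"turn":[0,0,0]}
    - {"gripper":-0.76,"travel":[-0.0013,-0.012,0],"turn":[0,0,0]}
    - {"gripper":-0.76,"travel":[-0.0016,-0.016,0],"turn":[0,0,0]}
    - {"gripper":-0.76,"travel":[-0.0018,-0.02,0],"turn":[0,0,0]}

```text
time_s: 6.45
ee_pos: [0.5079, 0.0611, 0.0207]
orientation: [[0.042, 0.999, -0.001], [0.999, -0.042, 0.004], [0.004, -0.001, -1.0]]
ft_force: [-1.0, 9.7, 2.9]
gripper_width: 0.0103
```

```bash
python3 - <<'E'
from h import *
t=grab('scene','s4');t2=grab('top','t4')
b=cv2.resize(t['image'][165:290,130:310],(432,300),interpolation=3);c=cv2.resize(t2['image'][160:270,150:250],(360,396),interpolation=3)
m=np.zeros((396,792,3),np.uint8);m[:300,:432]=b;m[:396,432:]=c
cv2.imwrite('pics/m4.png',m[:,:,::-1])
E
```

```text
(no output)
```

View pics/m4.png

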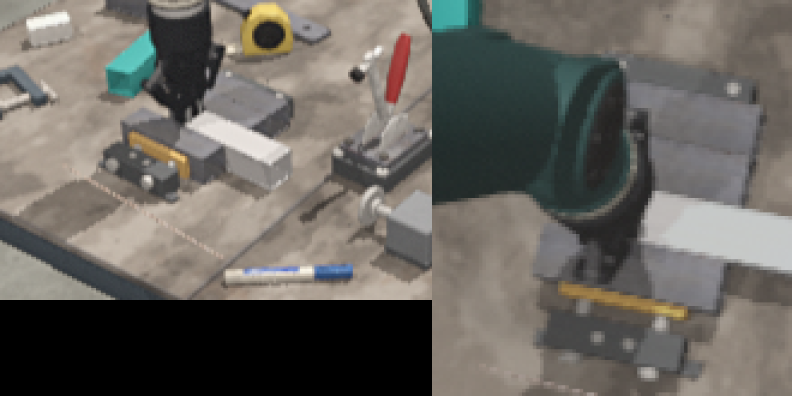

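Emit:
send_rows:
  plan:
    - {"gripper":-0.76,"travel":[-0.0003,-0.005,0],"turn":[0,0,0]}
    - {"gripper":-0.76,"travel":[-0.0006,-0.01,0],"turn":[0,0,0]}
    - {"gripper":-0.76,"travel":[-0.0009,-0.015,0],"turn":[0,0,0]}
    - {"gripper":-0.76,"travel":[-0.0011,-0.02,0],"turn":[0,0,0]}
    - {"gripper":-0.76,"travel":[-0.0013,-0.025,0],"turn":[0,0,0]}

```text
time_s: 7.18
ee_pos: [0.5064, 0.0359, 0.0207]
orientation: [[0.042, 0.999, -0.002], [0.999, -0.042, 0.004], [0.004, -0.002, -1.0]]
ft_force: [-2.0, 8.1, 3.7]
gripper_width: 0.0102
```

Emit:
send_rows:
  plan:
    - {"gripper":-0.76,"travel":[-0.0003,-0.005,0],"turn":[0,0,0]}
    - {"gripper":-0.76,"travel":[-0.0006,-0.01,0],"turn":[0,0,0]}
    - {"gripper":-0.76,"travel":[-0.0009,-0.015,0],"turn":[0,0,0]}
    - {"gripper":-0.76,"travel":[-0.0011,-0.02,0],"turn":[0,0,0]}
    - {"gripper":-0.76,"travel":[-0.0013,-0.025,0],"turn":[0,0,0]}

```text
time_s: 7.8
ee_pos: [0.5048, 0.0109, 0.0207]
orientation: [[0.042, 0.999, -0.002], [0.999, -0.042, 0.004], [0.004, -0.003, -1.0]]
ft_force: [-1.5, 9.4, 3.2]
gripper_width: 0.0103
```

Emit:
send_rows:
  plan:
    - {"gripper":-0.76,"travel":[-0.0003,-0.004,0],"turn":[0,0,0]}
    - {"gripper":-0.76,"travel":[-0.0005,-0.008,0],"turn":[0,0,0]}
    - {"gripper":-0.76,"travel":[-0.0007,-0.012,0],"turn":[0,0,0]}
    - {"gripper":-0.76,"travel":[-0.001,-0.016,0],"turn":[0,0,0]}
    - {"gripper":-0.76,"travel":[-0.0012,-0.02,0],"turn":[0,0,0]}

```text
time_s: 8.43
ee_pos: [0.5038, -0.0098, 0.0206]
orientation: [[0.042, 0.999, -0.002], [0.999, -0.042, 0.003], [0.003, -0.002, -1.0]]
ft_force: [-0.9, 3.0, 2.8]
gripper_width: 0.0103
```

Emit:
send_rows:
  plan:
    - {"gripper":-0.76,"travel":[-0.0003,-0.004,0],"turn":[0,0,0]}
    - {"gripper":-0.76,"travel":[-0.0005,-0.008,0],"turn":[0,0,0]}
    - {"gripper":-0.76,"travel":[-0.0007,-0.012,0],"turn":[0,0,0]}
    - {"gripper":-0.76,"travel":[-0.001,-0.016,0],"turn":[0,0,0]}
    - {"gripper":-0.76,"travel":[-0.0012,-0.02,0],"turn":[0,0,0]}

```text
time_s: 9.05
ee_pos: [0.5033, -0.0336, 0.0206]
orientation: [[0.046, 0.999, 0.0], [0.999, -0.046, -0.0], [-0.0, 0.0, -1.0]]
ft_force: [0.4, 2.7, 0.9]
gripper_width: 0.0103
```

```bash
python3 - <<'E'
from h import *
t=grab('scene','s5');t2=grab('top','t5')
b=cv2.resize(t['image'][170:290,170:350],(432,288),interpolation=3);c=cv2.resize(t2['image'][160:270,190:360],(798,516),interpolation=3)
cv2.imwrite('pics/m5.png',c[:,:,::-1]);cv2.imwrite('pics/m5s.png',b[:,:,::-1])
E
```

```text
(no output)
```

View pics/m5.png

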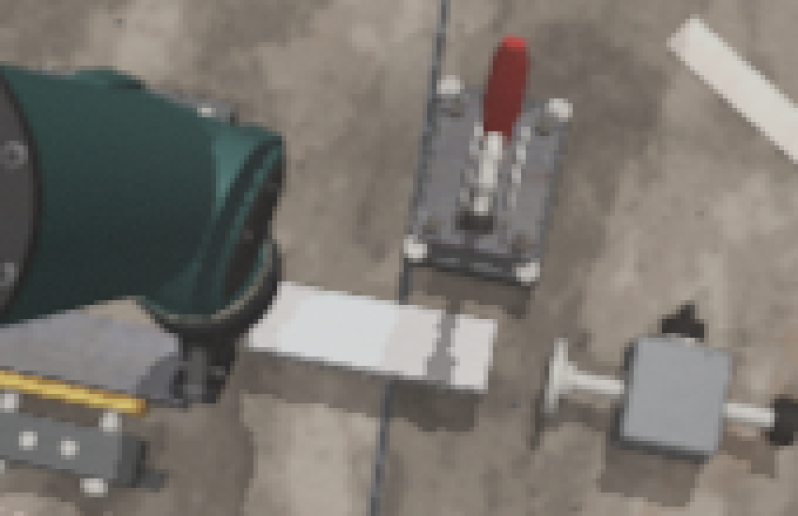

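```bash
python3 - <<'E'
from h import *
d=load('t5')
def P(x,y,z): return onplane(d,190+x/4.694-.39,160+y/4.694-.39,z).round(4)
for c in((497,320),(486,391),(284,283),(246,349)): print('tube',P(*c,.04))
print('pad mid',P(548,380,.027),'pad top',P(562,340,.027), 'bot',P(547,412,.027),'top@50',P(562,345,.05))
E
```

```text
tube [ 0.5183 -0.1858  0.04  ]
tube [ 0.477  -0.1848  0.04  ]
tube [ 0.5227 -0.0619  0.04  ]
tube [ 0.4819 -0.0462  0.04  ]
pad mid [ 0.4898 -0.2196  0.027 ] pad top [ 0.514  -0.2248  0.027 ] bot [ 0.4715 -0.2213  0.027 ] top@50 [ 0.5076 -0.2236  0.05  ]
```

Emit:
send_rows:
  plan:
    - {"gripper":-0.76,"travel":[-0.0002,-0.005,0],"turn":[0,0,0]}
    - {"gripper":-0.76,"travel":[-0.0004,-0.01,0],"turn":[0,0,0]}
    - {"gripper":-0.76,"travel":[-0.0006,-0.015,0],"turn":[0,0,0]}
    - {"gripper":-0.76,"travel":[-0.0007,-0.019,0],"turn":[0,0,0]}
    - {"gripper":-0.76,"travel":[-0.0008,-0.022,0],"turn":[0,0,0]}

```text
time_s: 9.78
ee_pos: [0.5023, -0.0554, 0.0206]
orientation: [[0.046, 0.999, -0.0], [0.999, -0.046, -0.0], [-0.0, -0.0, -1.0]]
ft_force: [-0.7, 2.3, -0.6]
gripper_width: 0.0101
```

Emit:
send_rows:
  plan:
    - {"gripper":-0.76,"travel":[0,-0.001,0],"turn":[0,0,0]}
    - {"gripper":-0.76,"travel":[-0.0001,-0.002,0],"turn":[0,0,0]}
    - {"gripper":-0.76,"travel":[-0.0001,-0.003,0],"turn":[0,0,0]}
    - {"gripper":-0.76,"travel":[-0.0001,-0.0035,0],"turn":[0,0,0]}
    - {"gripper":-0.76,"travel":[-0.0001,-0.004,0],"turn":[0,0,0]}

```text
time_s: 10.4
ee_pos: [0.5023, -0.0589, 0.0206]
orientation: [[0.046, 0.999, -0.0], [0.999, -0.046, -0.0], [-0.0, -0.0, -1.0]]
ft_force: [0.2, 1.4, -0.5]
gripper_width: 0.01
```

Emit:
send_rows:
  plan:
    - {"gripper":-0.76,"travel":[0,-0.001,0],"turn":[0,0,0]}
    - {"gripper":-0.76,"travel":[0,-0.0017,0],"turn":[0,0,0]}
    - {"gripper":-0.76,"travel":[-0.0001,-0.0025,0],"turn":[0,0,0]}

```text
time_s: 10.78
ee_pos: [0.5023, -0.0615, 0.0207]
orientation: [[0.046, 0.999, 0.0], [0.999, -0.046, -0.0], [-0.0, 0.0, -1.0]]
ft_force: [0.0, 2.0, -0.9]
gripper_width: 0.01
```

Emit:
send_rows:
  plan:
    - {"gripper":-0.76,"travel":[0,-0.0007,0],"turn":[0,0,0]}
    - {"gripper":-0.76,"travel":[0,-0.0014,0],"turn":[0,0,0]}
    - {"gripper":-0.76,"travel":[-0.0001,-0.002,0],"turn":[0,0,0]}

```text
time_s: 11.15
ee_pos: [0.5022, -0.0635, 0.0207]
orientation: [[0.046, 0.999, 0.0], [0.999, -0.046, -0.0], [-0.0, 0.0, -1.0]]
ft_force: [-0.2, 1.5, -1.1]
gripper_width: 0.0103
```

Emit:
send_rows:
  plan:
    - {"gripper":-0.76,"travel":[0,-0.0007,0],"turn":[0,0,0]}
    - {"gripper":-0.76,"travel":[0,-0.0014,0],"turn":[0,0,0]}
    - {"gripper":-0.76,"travel":[-0.0001,-0.002,0],"turn":[0,0,0]}

```text
time_s: 11.52
ee_pos: [0.5021, -0.0655, 0.0207]
orientation: [[0.046, 0.999, 0.0], [0.999, -0.046, -0.0], [-0.0, 0.0, -1.0]]
ft_force: [0.1, 2.0, -1.2]
gripper_width: 0.0103
```

Emit:
send_rows:
  plan:
    - {"gripper":-0.76,"travel":[0,-0.0007,0],"turn":[0,0,0]}
    - {"gripper":-0.76,"travel":[0,-0.0014,0],"turn":[0,0,0]}
    - {"gripper":-0.76,"travel":[0,-0.0014,0],"turn":[0,0,0]}

```text
time_s: 11.9
ee_pos: [0.502, -0.067, 0.0207]
orientation: [[0.046, 0.999, 0.0], [0.999, -0.046, -0.0], [-0.0, 0.0, -1.0]]
ft_force: [0.3, 0.8, -0.4]
gripper_width: 0.0102
```

Emit:
send_rows:
  plan:
    - {"gripper":-0.76,"travel":[0,-0.0007,0],"turn":[0,0,0]}
    - {"gripper":-0.76,"travel":[0,-0.0014,0],"turn":[0,0,0]}
    - {"gripper":-0.76,"travel":[0,-0.002,0],"turn":[0,0,0]}

```text
time_s: 12.28
ee_pos: [0.502, -0.0688, 0.0207]
orientation: [[0.046, 0.999, -0.0], [0.999, -0.046, 0.0], [0.0, -0.0, -1.0]]
ft_force: [-0.1, 2.2, 0.4]
gripper_width: 0.0101
```

Emit:
send_rows:
  plan:
    - {"gripper":-0.76,"travel":[0,-0.0007,0],"turn":[0,0,0]}
    - {"gripper":-0.76,"travel":[0,-0.0014,0],"turn":[0,0,0]}
    - {"gripper":-0.76,"travel":[0,-0.002,0],"turn":[0,0,0]}

```text
time_s: 12.65
ee_pos: [0.5021, -0.0692, 0.0207]
orientation: [[0.044, 0.999, -0.0], [0.999, -0.044, 0.002], [0.002, -0.001, -1.0]]
ft_force: [1.0, 6.5, 0.2]
gripper_width: 0.01
```

Emit:
send_rows:
  plan:
    - {"gripper":-0.76,"travel":[0,-0.0005,0],"turn":[0,0,0]}
    - {"gripper":-0.76,"travel":[0,-0.001,0],"turn":[0,0,0]}
    - {"gripper":-0.76,"travel":[0,-0.001,0],"turn":[0,0,0]}

```text
time_s: 13.02
ee_pos: [0.5021, -0.0692, 0.0207]
orientation: [[0.043, 0.999, -0.001], [0.999, -0.043, 0.003], [0.003, -0.001, -1.0]]
ft_force: [-0.1, 7.2, 0.8]
gripper_width: 0.0102
```

Emit:
send_rows:
  plan:
    - {"gripper":-0.76,"travel":[0,-0.0005,0],"turn":[0,0,0]}
    - {"gripper":-0.76,"travel":[0,-0.0007,0],"turn":[0,0,0]}
    - {"gripper":-0.76,"travel":[0,-0.0007,0],"turn":[0,0,0]}
    - {"gripper":-0.76,"travel":[0,-0.0007,0],"turn":[0,0,0]}

```text
time_s: 13.52
ee_pos: [0.5021, -0.0693, 0.0207]
orientation: [[0.043, 0.999, -0.001], [0.999, -0.043, 0.003], [0.003, -0.001, -1.0]]
ft_force: [0.3, 8.1, 0.8]
gripper_width: 0.0101
```

Emit:
send_rows:
  plan:
    - {"gripper":-0.76,"travel":[0,0,0],"turn":[0,0,0]}
    - {"gripper":-0.76,"travel":[0,0,0],"turn":[0,0,0]}

```text
time_s: 13.78
ee_pos: [0.5021, -0.0693, 0.0207]
orientation: [[0.043, 0.999, -0.001], [0.999, -0.043, 0.003], [0.003, -0.001, -1.0]]
ft_force: [-0.7, 8.7, 1.1]
gripper_width: 0.0099
```

Emit:
send_rows:
  plan:
    - {"gripper":-0.76,"travel":[0,0.008,0],"turn":[0,0,0]}
    - {"gripper":-0.76,"travel":[0,0.02,0],"turn":[0,0,0]}
    - {"gripper":-0.76,"travel":[0,0.022,0.03],"turn":[0,0,0]}
    - {"gripper":-1,"travel":[0,0.022,0.08],"turn":[0,0,0]}
    - {"gripper":-1,"travel":[0,0.022,0.13],"turn":[0,0,0]}

```text
time_s: 14.4
ee_pos: [0.5016, -0.0507, 0.1518]
orientation: [[0.046, 0.999, -0.001], [0.999, -0.046, -0.001], [-0.001, -0.001, -1.0]]
ft_force: [1.2, 1.1, -0.3]
gripper_width: -0.0002
```

Emit:
send_rows:
  plan:
    - {"gripper":-1,"travel":[0,0,0.05],"turn":[0,0,0]}
    - {"gripper":-1,"travel":[0,0,0.09],"turn":[0,0,0]}
    - {"gripper":-1,"travel":[0,0,0.09],"turn":[0,0,0]}

```text
time_s: 14.78
ee_pos: [0.5042, -0.051, 0.2438]
orientation: [[0.047, 0.999, 0.008], [0.999, -0.047, -0.0], [0.0, 0.008, -1.0]]
ft_force: [-0.3, 0.7, -0.6]
gripper_width: 0.0
```

```bash
python3 - <<'E'
from h import *
s=ctrl.sense();print({k:np.round(s[k],4) for k in('time_s','ee_pos','ft_force')})
t=grab('scene','s6');t2=grab('top','t6')
b=cv2.resize(t['image'][170:290,170:350],(432,288),interpolation=3);c=cv2.resize(t2['image'][160:270,250:360],(364,364),interpolation=3)
m=np.zeros((364,796,3),np.uint8);m[:288,:432]=b;m[:,432:]=c
cv2.imwrite('pics/m6.png',m[:,:,::-1])
E
```

```text
{'time_s': np.float64(14.775), 'ee_pos': array([ 0.5042, -0.051 ,  0.2438]), 'ft_force': array([-0.2586,  0.6952, -0.5923])}
```

View pics/m6.png

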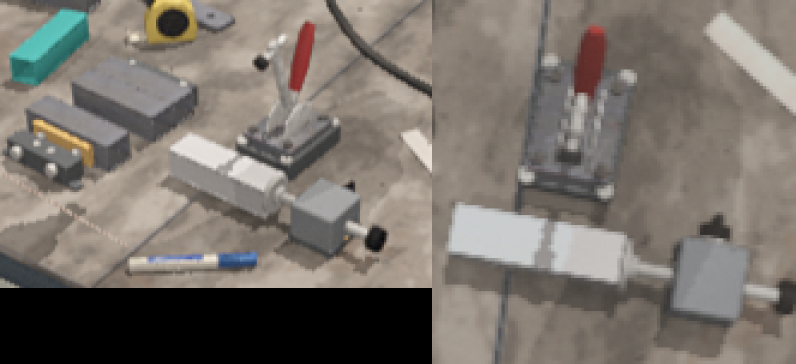

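Emit:
send_rows:
  plan:
    - {"gripper":-1,"travel":[0.035,-0.04,0],"turn":[0,0,0]}
    - {"gripper":-1,"travel":[0.07,-0.08,0],"turn":[0,0,0]}
    - {"gripper":-1,"travel":[0.104,-0.121,0],"turn":[0,0,0]}
    - {"gripper":-1,"travel":[0.104,-0.121,0],"turn":[0,0,0]}
    - {"gripper":-1,"travel":[0.104,-0.121,0],"turn":[0,0,0]}

```text
time_s: 15.5
ee_pos: [0.6045, -0.1709, 0.2384]
orientation: [[0.046, 0.999, -0.005], [0.999, -0.046, 0.001], [0.001, -0.005, -1.0]]
ft_force: [-0.6, 0.4, -0.5]
gripper_width: -0.0003
```

Emit:
send_rows:
  plan:
    - {"gripper":-1,"travel":[0.003,-0.001,-0.03],"turn":[0,0,0]}
    - {"gripper":-1,"travel":[0.003,-0.001,-0.06],"turn":[0,0,0]}
    - {"gripper":-1,"travel":[0.003,-0.001,-0.084],"turn":[0,0,0]}
    - {"gripper":-1,"travel":[0.003,-0.001,-0.086],"turn":[0,0,0]}
    - {"gripper":-1,"travel":[0.003,-0.001,-0.086],"turn":[0,0,0]}

```text
time_s: 16.12
ee_pos: [0.6087, -0.1716, 0.1549]
orientation: [[0.045, 0.999, -0.001], [0.999, -0.045, 0.0], [0.0, -0.001, -1.0]]
ft_force: [0.3, 0.1, -0.1]
gripper_width: 0.0006
```

```bash
python3 - <<'E'
from h import *
s=ctrl.sense();print({k:np.round(s[k],4) for k in('time_s','ee_pos','ft_force')})
t=grab('scene','s7');t2=grab('top','t7')
b=cv2.resize(t['image'][150:260,230:350],(436,400),interpolation=3);c=cv2.resize(t2['image'][140:240,250:340],(360,400),interpolation=3)
cv2.imwrite('pics/m7.png',np.hstack([b,c])[:,:,::-1])
E
```

```text
{'time_s': np.float64(16.125), 'ee_pos': array([ 0.6087, -0.1716,  0.1549]), 'ft_force': array([ 0.2936,  0.0638, -0.0916])}
```

View pics/m7.png

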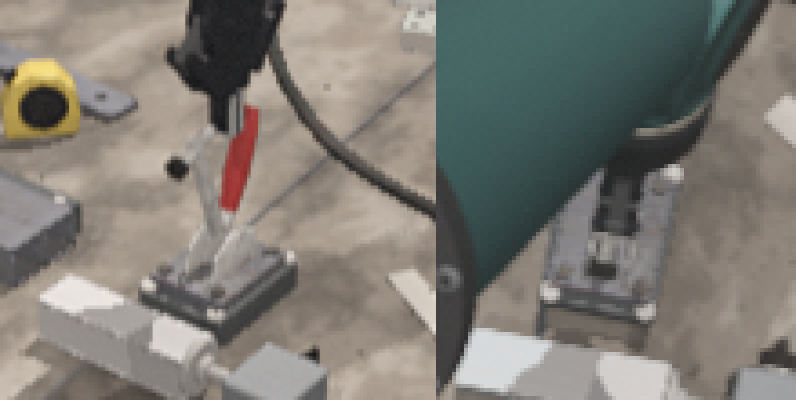

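Emit:
send_rows:
  plan:
    - {"gripper":-1,"travel":[0.008,0,-0.003],"turn":[0,0,0]}
    - {"gripper":-1,"travel":[0.016,0,-0.004],"turn":[0,0,0]}
    - {"gripper":-1,"travel":[0.023,0,-0.005],"turn":[0,0,0]}
    - {"gripper":-1,"travel":[0.032,-0.001,-0.008],"turn":[0,0,0]}
    - {"gripper":-1,"travel":[0.04,-0.001,-0.011],"turn":[0,0,0]}

```text
time_s: 16.85
ee_pos: [0.6485, -0.1738, 0.143]
orientation: [[0.046, 0.999, -0.002], [0.999, -0.046, 0.0], [-0.0, -0.002, -1.0]]
ft_force: [-4.4, -1.2, 1.6]
gripper_width: -0.0001
```

Emit:
send_rows:
  plan:
    - {"gripper":-1,"travel":[0.006,0,-0.004],"turn":[0,0,0]}
    - {"gripper":-1,"travel":[0.012,0,-0.007],"turn":[0,0,0]}
    - {"gripper":-1,"travel":[0.016,0,-0.01],"turn":[0,0,0]}
    - {"gripper":-1,"travel":[0.022,-0.001,-0.016],"turn":[0,0,0]}
    - {"gripper":-1,"travel":[0.028,-0.001,-0.022],"turn":[0,0,0]}

```text
time_s: 17.48
ee_pos: [0.6782, -0.1743, 0.1217]
orientation: [[0.046, 0.999, 0.002], [0.999, -0.046, 0.0], [0.0, 0.002, -1.0]]
ft_force: [-2.0, -0.8, 2.4]
gripper_width: -0.0005
```

Emit:
send_rows:
  plan:
    - {"gripper":-1,"travel":[0.005,0,-0.007],"turn":[0,0,0]}
    - {"gripper":-1,"travel":[0.009,0,-0.014],"turn":[0,0,0]}
    - {"gripper":-1,"travel":[0.012,0,-0.021],"turn":[0,0,0]}
    - {"gripper":-1,"travel":[0.014,-0.001,-0.027],"turn":[0,0,0]}
    - {"gripper":-1,"travel":[0.016,-0.001,-0.032],"turn":[0,0,0]}

```text
time_s: 18.1
ee_pos: [0.6945, -0.1756, 0.0924]
orientation: [[0.046, 0.999, 0.002], [0.999, -0.046, 0.001], [0.001, 0.002, -1.0]]
ft_force: [-8.6, 3.1, 35.0]
gripper_width: 0.0002
```

Emit:
send_rows:
  plan:
    - {"gripper":-1,"travel":[0,0,-0.002],"turn":[0,0,0]}
    - {"gripper":-1,"travel":[0,0,-0.004],"turn":[0,0,0]}
    - {"gripper":-1,"travel":[0,0,-0.004],"turn":[0,0,0]}

```text
time_s: 18.48
ee_pos: [0.6945, -0.1756, 0.0924]
orientation: [[0.046, 0.999, 0.003], [0.999, -0.046, 0.002], [0.002, 0.003, -1.0]]
ft_force: [-9.1, 3.0, 34.1]
gripper_width: -0.0
```

Emit:
send_rows:
  plan:
    - {"gripper":-1,"travel":[0,0,0.01],"turn":[0,0,0]}
    - {"gripper":-1,"travel":[0,0,0.05],"turn":[0,0,0]}
    - {"gripper":-1,"travel":[0.01,0.04,0.1],"turn":[0,0,0]}
    - {"gripper":-1,"travel":[0.02,0.09,0.13],"turn":[0,0,0]}
    - {"gripper":-1,"travel":[0.02,0.14,0.14],"turn":[0,0,0]}

```text
time_s: 19.1
ee_pos: [0.7143, -0.0336, 0.2273]
orientation: [[0.046, 0.999, 0.003], [0.999, -0.046, 0.001], [0.001, 0.003, -1.0]]
ft_force: [0.5, -0.2, -0.4]
gripper_width: 0.0002
```

```bash
python3 - <<'E'
from h import *
s=ctrl.sense();print({k:np.round(s[k],4) for k in('time_s','ee_pos','ft_force')})
t=grab('scene','s8');t2=grab('top','t8')
b=cv2.resize(t['image'][170:280,240:350],(400,400),interpolation=3);c=cv2.resize(t2['image'][150:260,250:360],(400,400),interpolation=3)
cv2.imwrite('pics/m8.png',np.hstack([b,c])[:,:,::-1])
# stop shift check: template match against first pictures
for n,o,new,(x0,x1,y0,y1) in(('top','top0',t2,(322,365,226,262)),('scene','scene0',t,(292,332,246,280))):
    T=load(o)['image'][y0:y1,x0:x1];I=new['image'][y0-6:y1+6,x0-6:x1+6]
    r=cv2.matchTemplate(I,T,cv2.TM_CCOEFF_NORMED);k=np.unravel_index(r.argmax(),r.shape);print(n,'stop shift px',k[1]-6,k[0]-6,r.max())
    a=cv2.phaseCorrelate(T[:,:,0].astype(np.float32),new['image'][y0:y1,x0:x1,0].astype(np.float32));print(a)
E
```

```text
{'time_s': np.float64(19.1), 'ee_pos': array([ 0.7143, -0.0336,  0.2273]), 'ft_force': array([ 0.4998, -0.2335, -0.3978])}
top stop shift px 0 0 0.9993874
((0.4466429968608985, 0.03184934728973232), 0.9897025735289963)
scene stop shift px 0 0 0.9982037
((0.02460482499150274, -0.13404715003768786), 0.9696047736538781)
```

View pics/m8.png

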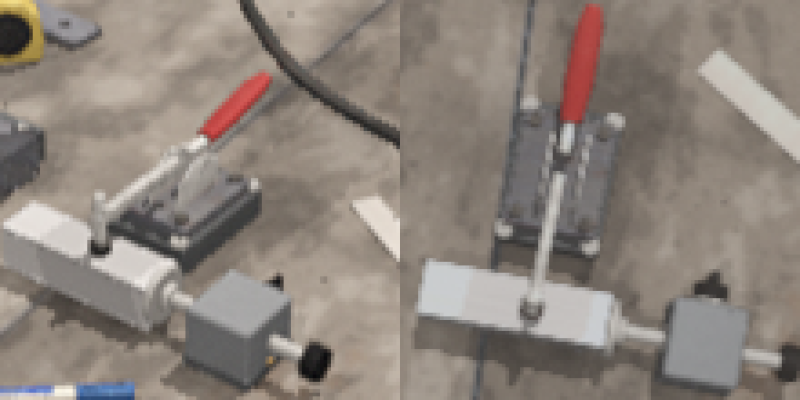

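```bash
python3 - <<'E'
from h import *
d=load('t8');s=load('s8')
def red(I):
    I=I['image'].astype(int);m=((I[...,0]>110)&(I[...,1]<90)&(I[...,2]<90)).astype(np.uint8)
    n,l,st,c=cv2.connectedComponentsWithStats(m);return l,st
def ends(I,lo,hi):
    l,st=red(I);b=[i for i in range(1,len(st)) if lo[0]<st[i][0]<hi[0] and lo[1]<st[i][1]<hi[1]];i=max(b,key=lambda k:st[k][4])
    p=np.argwhere(l==i)[:,::-1].astype(float);c=p.mean(0);v=np.linalg.svd(p-c,full_matrices=False)[2][0];v*=-np.sign(v[1]);t=(p-c)@v
    return c+v*t.max(),c+v*t.min()
A=ends(d,(270,130),(330,200));B=ends(s,(270,170),(330,220));print(A,B)
for a,b in zip(A,B):
    ra=ray(d,*a);rb=ray(s,*b);ra/=np.linalg.norm(ra);rb/=np.linalg.norm(rb);pa,pb=np.array(d['position']),np.array(s['position'])
    t=np.linalg.lstsq(np.c_[ra,-rb],pb-pa,rcond=None)[0];print(((pa+ra*t[0]+pb+rb*t[1])/2).round(4),np.linalg.norm(pa+ra*t[0]-pb-rb*t[1]).round(4))
E
```

```text
(array([302.831026  , 151.16252601]), array([296.54537621, 183.30223342])) (array([312.95003005, 190.91424873]), array([296.13572678, 207.17443056]))
[ 0.7183 -0.1772  0.0866] 0.0003
[ 0.6317 -0.172   0.073 ] 0.0007
```

The foot is on the tube and the stop hasn't moved. I'll press the handle once more, farther out, to make sure it's fully down.

Emit:
send_rows:
  plan:
    - {"gripper":-1,"travel":[-0.012,-0.05,0],"turn":[0,0,0]}
    - {"gripper":-1,"travel":[-0.012,-0.1,0],"turn":[0,0,0]}
    - {"gripper":-1,"travel":[-0.012,-0.143,-0.04],"turn":[0,0,0]}
    - {"gripper":-1,"travel":[-0.012,-0.143,-0.09],"turn":[0,0,0]}
    - {"gripper":-1,"travel":[-0.012,-0.143,-0.122],"turn":[0,0,0]}

```text
time_s: 19.82
ee_pos: [0.6979, -0.179, 0.0996]
orientation: [[0.048, 0.999, -0.006], [0.999, -0.048, 0.002], [0.001, -0.006, -1.0]]
ft_force: [-0.7, -0.7, -0.4]
gripper_width: -0.0001
```

Emit:
send_rows:
  plan:
    - {"gripper":-1,"travel":[0,0,-0.004],"turn":[0,0,0]}
    - {"gripper":-1,"travel":[0,0,-0.008],"turn":[0,0,0]}
    - {"gripper":-1,"travel":[0,0,-0.01],"turn":[0,0,0]}
    - {"gripper":-1,"travel":[0,0,-0.011],"turn":[0,0,0]}

```text
time_s: 20.32
ee_pos: [0.7019, -0.1787, 0.094]
orientation: [[0.046, 0.999, 0.002], [0.999, -0.046, -0.001], [-0.0, 0.002, -1.0]]
ft_force: [-0.2, 0.4, 0.9]
gripper_width: 0.0002
```

Emit:
send_rows:
  plan:
    - {"gripper":-1,"travel":[0,0,-0.001],"turn":[0,0,0]}
    - {"gripper":-1,"travel":[0,0,-0.002],"turn":[0,0,0]}
    - {"gripper":-1,"travel":[0,0,-0.002],"turn":[0,0,0]}

```text
time_s: 20.7
ee_pos: [0.702, -0.1787, 0.0936]
orientation: [[0.046, 0.999, 0.002], [0.999, -0.046, 0.0], [0.0, 0.002, -1.0]]
ft_force: [-2.3, 1.3, 9.4]
gripper_width: -0.0001
```

Emit:
send_rows:
  plan:
    - {"gripper":-1,"travel":[0,0,-0.001],"turn":[0,0,0]}
    - {"gripper":-1,"travel":[0,0,-0.001],"turn":[0,0,0]}

```text
time_s: 20.95
ee_pos: [0.702, -0.1787, 0.0935]
orientation: [[0.046, 0.999, 0.002], [0.999, -0.046, 0.0], [0.0, 0.002, -1.0]]
ft_force: [-3.3, 1.9, 13.9]
gripper_width: -0.0001
```

Emit:
send_rows:
  plan:
    - {"gripper":-1,"travel":[0,0,0.02],"turn":[0,0,0]}
    - {"gripper":-1,"travel":[0,0,0.07],"turn":[0,0,0]}
    - {"gripper":-1,"travel":[0,0.04,0.12],"turn":[0,0,0]}
    - {"gripper":-1,"travel":[0,0.09,0.14],"turn":[0,0,0]}
    - {"gripper":-1,"travel":[0,0.09,0.14],"turn":[0,0,0]}

```text
time_s: 21.58
ee_pos: [0.7036, -0.0809, 0.2331]
orientation: [[0.037, 0.999, 0.006], [0.999, -0.037, 0.005], [0.005, 0.006, -1.0]]
ft_force: [-0.2, -0.2, -0.9]
gripper_width: 0.0001
```

```bash
python3 - <<'E'
from h import *
s=ctrl.sense();print({k:np.round(s[k],4) for k in('time_s','ee_pos','ft_force')})
t2=grab('scene','s9');o=load('s8');print('change in clamp/stop crop',np.abs(t2['image'][185:280,240:350].astype(int)-o['image'][185:280,240:350]).mean())
a=load('scene0')['image'][175:245,170:255].astype(int)
print(ctrl.hand_in())
E
```

```text
{'time_s': np.float64(21.575), 'ee_pos': array([ 0.7036, -0.0809,  0.2331]), 'ft_force': array([-0.1561, -0.1735, -0.9356])}
change in clamp/stop crop 3.3107814992025517
the job is handed in; nothing more can be done
None
```

The aluminium tube is out of the row, butted against the stop's pad and clamped, and I handed the job in at about 21.6 s.

- **Push:** It took 8 to 10 N inside the squeeze and about 2 N once free. The tube met the pad and I held it there at 8 to 8.7 N. That is the wrist reading, so the pad itself probably felt about 2 N less.
- **Clamp:** I swung the red handle down until it stopped. The peak was about 35 N on the fingertips, well above the few newtons expected, because I drove on into the end stop. A second press farther out rose to 14 N with almost no movement. In the last picture viewed, the foot is down on the tube.

**Last checks:**
- **Stop:** Image matching against the first pictures showed a whole-pixel shift of 0 in both views. The finer check gave at most 0.45 px, roughly 1 mm, so a very small movement cannot be ruled out.
- **Steel tubes:** They looked unmoved in the pictures during and after the push. I did not measure them at the end.
- **Handle height (disagreed):** The handle's upper side read about 3 mm higher than the 89 mm given for a closed clamp. I judged it fully closed because it was solid against a hard stop.
- **Final comparison:** The image difference taken just before handing in was small but not zero, and I did not look into why.

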